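# Open the spoon box by its lever and let the lid down softly

### The arm

A 7-joint arm with a two-finger parallel gripper is mounted at the origin on the work surface. World frame = base frame: x ahead of the robot, y to its left, z up, the work surface at z = 0. Lengths are in m, angles in rad, forces in N, time in s.
With the tool pointing down it reaches from about 0.4 to 0.85 m from the base axis. Payload 6.9 kg.
Tool frame: the origin (TCP) lies midway between the tips of the shut fingers; the grasp point (between the pads) lies behind it (ctrl.pinch_z is the z of the grasp point in the tool frame, in m); z points along the fingers, y is the direction in which the jaws open and shut (so a half turn about z gives the same grasp; the last joint's range is limited). The gripper opens to 85 mm and grips with 20 to 120 N. Pads are 22 mm wide; open, the fingers measure 114 mm over their backs; the gripper's body (76 mm by 85 mm) begins 54 mm behind the grasp point. The pads swing forward as they close: fully open they stand 13 mm farther back than shut.
Start: joints at [1.355, 0.507, -0.238, 1.5, 0.126, 1.149, -0.155], TCP at [0.198, -0.593, 0.205] pointing down, gripper open.
Joint ranges: [-3.08, 3.08], [-0.24, 2.05], [-1.43, 1.35], [0, 2.5], [-1.52, 4.66], [0.17, 1.96], [-2.89, 2.89]. Speed limits (rad/s): [2.39, 2.39, 3.14, 3.14, 3.14, 3.14, 3.14].

### API

Orientations are given as a unit quaternion [w, x, y, z].
In Python, from station import ctrl, get_state, vision, ticket, models gives the robot as it stands. Calls block until the motion is done:
- ctrl.movep(position, orientation): joint-space move of the TCP to a pose.
- ctrl.movel(position, frame=None, max_speed=0.15): straight line of the TCP; frame=None keeps the orientation; max_speed is the mean speed in m/s.
- ctrl.set_joints(angles): joint-space move.
- ctrl.ungrasp() and ctrl.close_gripper(force=None): open the fingers fully, or close them until they stop; force is the grip in N (None keeps the last).
- ctrl.pause(seconds).
- ctrl.ik(position, orientation): joint angles nearest the present ones, or None.
- get_state(): the state.
- vision.grab_frame(name): name is "scene" or "top" or "wrist"; returns (picture, depth): 400x640x3 uint8, blue, green, red; 400x640 float32, m along the optical axis (not along the pixel's ray), 0 where there is no reading.
- vision.camera_info(name): a dict with "mtx" (3x3 intrinsics, pixels), "R" (3x3) and "t" (3): a world point X has camera coordinates R X + t; the wrist camera has in their place "hand_eye" (4x4, takes a point from camera to tool coordinates, whose origin is the TCP and whose axes are the flange's). Camera axes: x right, y down, z forward; pixel columns grow to the right and rows downward; lengths in m; the calibration is good to about 2 mm. A picture is of the moment at which its call begins: read the wrist's pose just before it. camera_info takes no time and is no camera call.
A pose or a line that the arm cannot do raises ctrl.Unreachable and nothing moves.
- ticket.close_job(): hands the job in, once; it reports no verdict.
Trained networks look in the newest picture that a camera, given by its name, has taken for a name from the list of things; names that differ only in an ending like _2 or _b are one class to them, and where a whole thing is asked for, a point or a joint stands for the part that bears it (a point fixed in the world has none). Each returns a list of dicts, best first, with "p" (0 to 1); they miss things now and then, are a little off and sometimes report something else, mostly with a low value. They report only what shows in the picture. A call takes as long as a camera call.
- models.recognise(camera, target): "point" ([column, row] in pixels, amid what is visible of it).
- models.masks_of(camera, target): "mask" (400x640 bool, what is visible of it) and "point" ([column, row] in pixels, amid what is visible of it).
The state is a dict: "time": time; "qpos": joint angles; "qd": joint speeds; "tau": joint torques, N m; "tcp_pos": TCP position; "eef_rot": TCP orientation; "contact_force": force on the tool from outside, world axes, zero at the start; "wrist_torque": the same for the moment, N m; "width": finger opening in m.
Only numpy, scipy, OpenCV 4.12 (cv2) and the standard library are available. Lean on these libraries where they do the work, as an engineer would, in place of code of your own. Each camera call takes 0.05 s, during which the arm holds its last target. There are 200 camera calls.

### The job

Offer a diner a spoon: with the fingertips press the red pad of the spoon box all the way down, so that its lid stands fully open, and hold it there for at least two seconds. Then ease the pad back up slowly under the fingertips, never letting it spring back, so that the lid comes down softly and shuts without slamming, and move the hand clear. Do not touch the lids themselves, leave the yellow-trimmed chopstick box shut, and leave the cup, bottle and meal tray where they stand.

Things in the scene. Friction and masses are not known exactly. Their poses are not given: they have to be found in the camera images.
- spoon_box: The spoon box, fixed: an open steel box 240 x 130 mm, rim 90 mm high, spoons inside under a clear lid trimmed in red. Origin: centre of its underside, on the table. Its x axis points from the press pad to the lid's hinge (away from the robot, yaw within 0.3 rad), z up.
- spoon_axle (a point): Middle of the axle of the spoon box's lever (axis along the box's y), 20 mm from the box's centre towards the pad, 50 mm above the table. The lever is a U-shaped bail: two bars along the box's sides, 74 mm off its centre line, joined in front of the box by a cross-bar with the red press pad.
- spoon_pad (a point): Centre of the upper face of the red press pad of the spoon box's lever: 50 mm (box x) by 90 mm (box y), 8 mm thick, 189 mm before the box's centre, clear of the box. 85 mm above the table at rest, 34 mm pressed right down. Moves on an arc about the axle, 167 mm off; the pad slopes 0.15 rad down towards the box at rest, as much the other way pressed.
- spoon_lever (a joint): Angle of the spoon box's lever, rad: 0 at rest (pad up, lid shut), 0.30 pressed right down on its stop (lid fully open). Toothed push rods gear the lid to it both ways: the lid's opening angle is always 3.15 times this (10 mm/s at the pad turns the lid at 0.19 rad/s). A spring and the lid's weight push back: pressing takes about 4 to 8 N on the pad. Let go, it flies back and the lid slams.
- spoon_lid: The spoon box's clear flat lid, 242 x 134 x 4 mm, red trim. Origin: middle of its free edge (underside), the edge nearest the pad, 90 mm above the table when shut; its x axis points to the hinge at the box's far rim. The free edge swings up and away from the robot: tilt 0 shut, 0.95 rad fully open.
- chopstick_box: The chopstick box, fixed: an open steel box 240 x 130 mm, rim 90 mm high, chopsticks inside under a clear lid trimmed in yellow. Origin: centre of its underside, on the table. Its x axis points from the press pad to the lid's hinge (away from the robot, yaw within 0.3 rad), z up.
- chopstick_axle (a point): Middle of the axle of the chopstick box's lever (axis along the box's y), 20 mm from the box's centre towards the pad, 50 mm above the table. The lever is a U-shaped bail: two bars along the box's sides, 74 mm off its centre line, joined in front of the box by a cross-bar with the yellow press pad.
- chopstick_pad (a point): Centre of the upper face of the yellow press pad of the chopstick box's lever: 50 mm (box x) by 90 mm (box y), 8 mm thick, 189 mm before the box's centre, clear of the box. 85 mm above the table at rest, 34 mm pressed right down. Moves on an arc about the axle, 167 mm off; the pad slopes 0.15 rad down towards the box at rest, as much the other way pressed.
- chopstick_lever (a joint): Angle of the chopstick box's lever, rad: 0 at rest (pad up, lid shut), 0.30 pressed right down on its stop (lid fully open). Toothed push rods gear the lid to it both ways: the lid's opening angle is always 3.15 times this (10 mm/s at the pad turns the lid at 0.19 rad/s). A spring and the lid's weight push back: pressing takes about 4 to 8 N on the pad. Let go, it flies back and the lid slams.
- chopstick_lid: The chopstick box's clear flat lid, 242 x 134 x 4 mm, yellow trim. Origin: middle of its free edge (underside), the edge nearest the pad, 90 mm above the table when shut; its x axis points to the hinge at the box's far rim. The free edge swings up and away from the robot: tilt 0 shut, 0.95 rad fully open.
- cup: Loose steel cup, mouth 68 mm across, 68 mm tall, standing upright; origin at the centre of its underside. Leave it alone.
- bottle: Loose amber sauce bottle with a yellow label and red cap, 58 mm across, 190 mm tall, standing upright; origin at the centre of its underside. Leave it alone.
- meal_tray: Loose empty steel meal tray with five compartments, 280 x 210 x 28 mm; origin at the centre of its underside, x along its length. Leave it alone.

How it is judged:
By the outcome, as a careful person would: the job done as asked, in the order asked, and still so for the second after the job is handed in, with the robot touching nothing.
It also fails if it takes over 45 s, if anything falls off the work surface, if the arm or the gripper's body presses on something with over 40 N, if the wrist force passes 120 N, or if a joint passes its speed limit or range.

## Working session

There is one attempt and no reset: what is moved stays moved. The work goes in short steps, each a Python script; the robot and the scene stay as the last script left them, time stands still between calls to the robot, and variables do not carry over. Pictures are saved under pics/ and viewed, about 8 in all and at most 12, crops included, and the job is handed in when it is done.

```bash
mkdir -p pics
cat > h.py <<'E'
import numpy as np, cv2
from station import ctrl,get_state,vision,ticket,models
def pts(cam,mask,depth):
    i=vision.camera_info(cam);K=np.array(i["mtx"]);v,u=np.nonzero(mask&(depth>0));d=depth[v,u]
    c=np.stack([(u-K[0,2])/K[0,0]*d,(v-K[1,2])/K[1,1]*d,d],1)
    return (c-np.array(i["t"]))@np.array(i["R"])
E
python3 - <<'E'
from h import *
s=get_state();print(s["time"],s["tcp_pos"],s["eef_rot"],s["width"],ctrl.pinch_z)
for cam in("top","scene"):
    im,d=vision.grab_frame(cam);cv2.imwrite(f"pics/{cam}1.png",im)
    for n in("spoon_pad","chopstick_pad","spoon_box","spoon_lid","cup","bottle","meal_tray"):
        for r in models.masks_of(cam,n)[:2]:
            P=pts(cam,r["mask"],d)
            print(cam,n,round(r["p"],2),np.round(r["point"]),len(P),np.round(np.median(P,0),3) if len(P) else "",np.round(np.percentile(P,[3,97],axis=0),3).tolist() if len(P) else "")
E
```

```text
0.0 [ 0.19738429 -0.59241913  0.20452985] [-8.80273406e-04  9.87083610e-01  1.60203436e-01 -1.75268087e-04] 0.08555559626909981 -0.0187
top spoon_pad 0.71 [370. 217.] 447 [ 0.499 -0.208  0.083] [[0.475, -0.279, -0.003], [0.528, -0.136, 0.09]]
top chopstick_pad 0.86 [226. 214.] 648 [0.495 0.28  0.08 ] [[0.461, 0.189, 0.034], [0.707, 0.366, 0.089]]
top spoon_box 0.89 [358. 170.] 3721 [ 0.656 -0.177  0.089] [[0.488, -0.26, 0.008], [0.798, -0.09, 0.096]]
top spoon_lid 0.69 [363. 165.] 2655 [ 0.683 -0.174  0.091] [[0.571, -0.247, 0.083], [0.801, -0.099, 0.097]]
top cup 0.77 [307. 257.] 280 [0.368 0.016 0.006] [[0.34, -0.014, -0.003], [0.393, 0.043, 0.067]]
top bottle 0.57 [174. 202.] 461 [0.536 0.46  0.118] [[0.515, 0.444, 0.0], [0.567, 0.491, 0.19]]
top meal_tray 0.67 [474. 224.] 4771 [ 0.476 -0.604  0.004] [[0.344, -0.712, -0.004], [0.611, -0.496, 0.027]]
scene spoon_pad 0.75 [274. 192.] 409 [ 0.517 -0.234  0.08 ] [[0.428, -0.282, 0.001], [0.751, -0.144, 0.09]]
scene chopstick_pad 0.92 [396. 179.] 377 [0.504 0.266 0.079] [[0.464, 0.184, 0.0], [0.705, 0.364, 0.089]]
scene chopstick_pad 0.43 [173. 214.] 2985 [ 0.495 -0.608  0.008] [[0.338, -0.718, -0.0], [0.629, -0.499, 0.029]]
scene spoon_box 0.86 [293. 225.] 3228 [ 0.731 -0.183  0.09 ] [[0.497, -0.263, 0.009], [0.815, -0.095, 0.097]]
scene spoon_lid 0.83 [292. 223.] 1782 [ 0.707 -0.176  0.093] [[0.578, -0.247, 0.087], [0.813, -0.09, 0.098]]
scene cup 0.69 [327. 177.] 299 [0.386 0.011 0.045] [[0.334, -0.016, -0.001], [0.402, 0.041, 0.068]]
scene bottle 0.91 [451. 181.] 522 [0.564 0.46  0.088] [[0.541, 0.441, 0.012], [0.578, 0.487, 0.184]]
scene bottle 0.16 [272. 193.] 428 [ 0.513 -0.229  0.08 ] [[0.375, -0.282, -0.002], [0.66, -0.136, 0.089]]
scene meal_tray 0.7 [174. 217.] 2948 [ 0.494 -0.608  0.008] [[0.338, -0.716, 0.0], [0.629, -0.499, 0.029]]
```

Run:
```python
from h import *
im,d=vision.grab_frame("top")
hsv=cv2.cvtColor(im,cv2.COLOR_BGR2HSV)
for n,lo,hi in(("spoon_lid",.087,.105),("spoon_pad",.07,.1)):
    m=models.masks_of("top",n)[0]["mask"]
    if n=="spoon_pad": m=m&((hsv[...,0]<8)|(hsv[...,0]>172))&(hsv[...,1]>120)
    P=pts("top",m,d);P=P[(P[:,2]>lo)&(P[:,2]<hi)]
    (c,wh,a)=cv2.minAreaRect((P[:,:2]*1000).astype(np.float32));print(n,len(P),c,wh,a,P.mean(0))
cv2.imwrite("pics/c.png",cv2.resize(im[110:300,130:540],None,fx=1.9,fy=1.9,interpolation=cv2.INTER_CUBIC))
```

```text
spoon_lid 2301 (685.26953125, -176.56466674804688) (248.82257080078125, 155.23329162597656) 13.926013946533203 [ 0.6873173  -0.17186796  0.09152989]
spoon_pad 330 (501.7564697265625, -213.5366668701172) (46.48373794555664, 87.63713836669922) 12.459267616271973 [ 0.5015359  -0.21319745  0.08381251]
```

View pics/c.png

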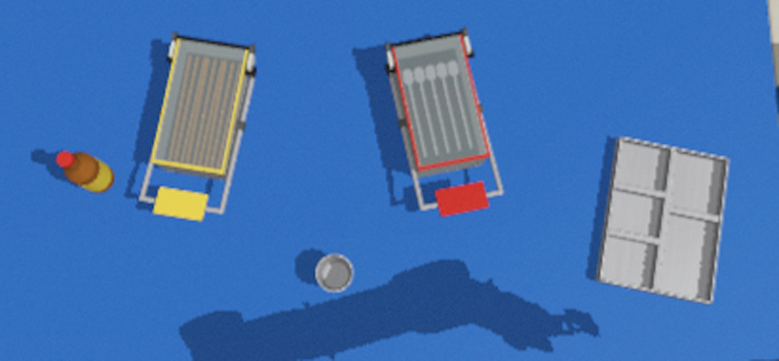

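The crop shows the red pad at about (462,199), with the spoon box behind it and spoons under a red-trimmed lid. The pad's measured size and height, and the position relative to the box, agree with the given sizes (yaw about 0.23). I'll close the fingers, move above the pad and check from near.

Run:
```python
from h import *
q=[0,np.cos(.115),np.sin(.115),0]
ctrl.close_gripper(20)
ctrl.movep([.501,-.213,.2],q)
ctrl.movel([.501,-.213,.125])
s=get_state();print(s["time"],s["tcp_pos"],s["eef_rot"],s["width"],s["contact_force"],s["qpos"])
im,d=vision.grab_frame("wrist");im2,_=vision.grab_frame("scene")
cv2.imwrite("pics/w.png",np.vstack([cv2.resize(im,(480,300)),cv2.resize(im2[130:280,170:410],(480,300))]))
```

```text
4.1333 [ 0.50131406 -0.2134244   0.1254612 ] [7.96288122e-05 9.93426953e-01 1.14467548e-01 2.52511969e-04] 8.225492183088791e-05 [ 0.65853154 -0.48644355  0.38899558] [ 0.60880358  0.47708167 -0.37282185  1.8257341   0.21895502  0.878567
 -1.2079409 ]
```

View pics/w.png

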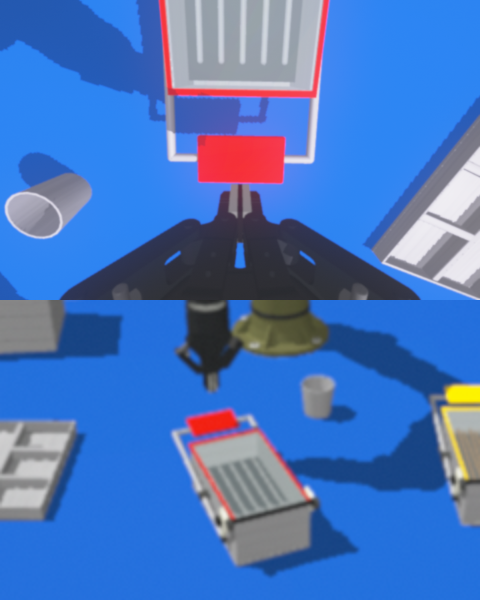

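The wrist view (top half) shows the pad centred at about (241,160), square to the fingers and laterally aligned. The scene view shows the fingers above the pad. I'll check the pad's position by wrist depth, then press with force checks.

Run:
```python
from h import *
from scipy.spatial.transform import Rotation as Ro
s=get_state();im,d=vision.grab_frame("wrist");i=vision.camera_info("wrist");K=np.array(i["mtx"]);H=np.array(i["hand_eye"])
m=models.masks_of("wrist","spoon_pad")[0]["mask"]
hsv=cv2.cvtColor(im,cv2.COLOR_BGR2HSV);m=m&((hsv[...,0]<8)|(hsv[...,0]>172))&(hsv[...,1]>120)
m[:170]=0
v,u=np.nonzero(m&(d>0));z=d[v,u];c=np.stack([(u-K[0,2])/K[0,0]*z,(v-K[1,2])/K[1,1]*z,z],1)
q=np.array(s["eef_rot"]);P=(c@H[:3,:3].T+H[:3,3])@Ro.from_quat(q[[1,2,3,0]]).as_matrix().T+s["tcp_pos"]
c,wh,a=cv2.minAreaRect((P[:,:2]*1000).astype(np.float32));print(c,wh,a,np.median(P,0))
t=np.array(s["tcp_pos"]);g=np.array(c)/1000
ok=np.linalg.norm(g-t[:2])<.012 and abs(np.median(P[:,2])-.085)<.006
print(ok)
if ok:
    x,y=g
    ctrl.movel([x,y,.095],max_speed=.05);f0=get_state()["contact_force"][2]
    z=.095
    while z>.020:
        z-=.004 if z>.040 else .001
        ctrl.movel([x,y,z],max_speed=.03)
        s=get_state();f=s["contact_force"][2]-f0
        print(round(s["time"],2),round(z,3),round(s["tcp_pos"][2],4),round(f,1))
        if f>18: break
    im2,_=vision.grab_frame("scene");cv2.imwrite("pics/p.png",cv2.resize(im2[100:280,140:440],(750,450)))
    print(get_state()["time"])
```

```text
(502.8643493652344, -214.86093139648438) (48.15477752685547, 89.52936553955078) 12.746858596801758 [ 0.50367396 -0.21469498  0.08717551]
True
5.37 0.091 0.091 0.6
5.65 0.087 0.0868 -0.1
5.93 0.083 0.0828 0.1
6.22 0.079 0.0788 0.1
6.5 0.075 0.0748 0.6
6.78 0.071 0.0708 -0.1
7.07 0.067 0.0668 0.6
7.35 0.063 0.0628 0.3
7.63 0.059 0.0592 4.6
7.92 0.055 0.0551 4.8
8.2 0.051 0.0511 4.4
8.48 0.047 0.0471 5.1
8.77 0.043 0.0431 4.8
9.05 0.039 0.0391 4.7
9.3 0.038 0.0381 4.8
9.55 0.037 0.037 4.7
9.8 0.036 0.036 4.9
10.05 0.035 0.035 4.8
10.3 0.034 0.034 4.9
10.55 0.033 0.033 5.1
10.8 0.032 0.032 5.3
11.05 0.031 0.031 4.3
11.3 0.03 0.03 4.9
11.55 0.029 0.029 4.9
11.8 0.028 0.028 4.6
12.05 0.027 0.027 4.4
12.3 0.026 0.026 5.5
12.55 0.025 0.025 5.0
12.8 0.024 0.024 4.4
13.05 0.023 0.023 5.0
13.3 0.022 0.022 5.3
13.55 0.021 0.021 4.7
13.8 0.02 0.02 4.8
13.85
```

View pics/p.png

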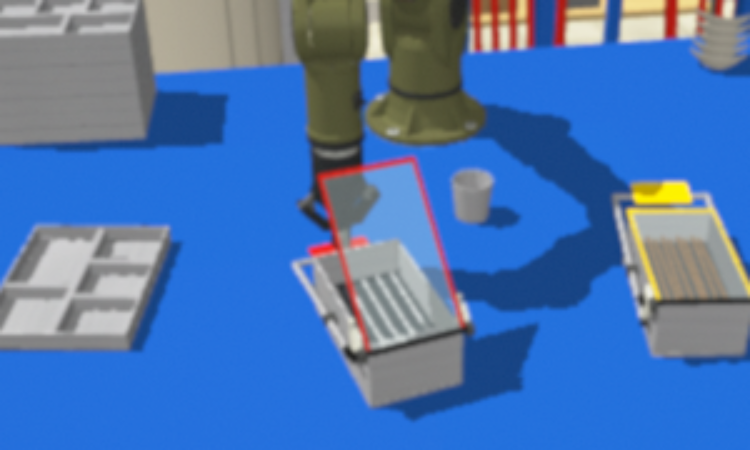

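Run:
```python
from h import *
s=get_state();print(s["time"],s["tcp_pos"],s["eef_rot"],s["width"],s["contact_force"],s["wrist_torque"])
c=np.cos(.225);sn=np.sin(.225);o=np.array([.503-.0,-.2145])+.189*np.array([c,sn])
for cam in("scene","top"):
    im,d=vision.grab_frame(cam)
    for n in("spoon_lid","spoon_pad"):
        for r in models.masks_of(cam,n)[:1]:
            m=r["mask"];hsv=cv2.cvtColor(im,cv2.COLOR_BGR2HSV);m=m&((hsv[...,0]<8)|(hsv[...,0]>172))&(hsv[...,1]>110)
            P=pts(cam,m,d);X=(P[:,:2]-o)@np.array([[c,-sn],[sn,c]])
            B=np.c_[X,P[:,2]];B=B[np.abs(B[:,1])<.09]
            print(cam,n,r["p"],len(B));k=np.argsort(B[:,0]);print(np.round(B[k][::max(1,len(k)//14)],3).tolist())
im,d=vision.grab_frame("wrist")
cv2.imwrite("pics/w2.png",im)
```

```text
13.85 [ 0.50288855 -0.21482978  0.02004927] [-3.84552611e-06  9.93391973e-01  1.14771023e-01  1.91859960e-05] -0.0002052744908696587 [-4.16963675 -1.8057338   5.4396843 ] [-0.1718469   0.88500863  0.03022565]
scene spoon_lid 0.65 227
[[-0.191, -0.017, 0.099], [-0.055, -0.041, 0.252], [-0.053, -0.034, 0.259], [-0.05, -0.001, 0.258], [-0.038, -0.068, 0.241], [-0.019, -0.065, 0.221], [-0.002, -0.068, 0.205], [0.013, -0.05, 0.19], [0.022, -0.064, 0.176], [0.046, -0.07, 0.162], [0.062, -0.066, 0.143], [0.077, -0.069, 0.127], [0.088, 0.062, 0.121], [0.105, 0.061, 0.108], [0.118, 0.059, 0.098]]
scene spoon_pad 0.66 22
[[-0.215, -0.028, 0.038], [-0.212, -0.041, 0.039], [-0.21, -0.034, 0.043], [-0.207, -0.019, 0.041], [-0.207, -0.038, 0.046], [-0.207, -0.035, 0.041], [-0.206, -0.023, 0.043], [-0.204, -0.028, 0.045], [-0.204, -0.04, 0.044], [-0.201, -0.037, 0.041], [-0.2, -0.025, 0.042], [-0.198, -0.018, 0.046], [-0.198, -0.034, 0.046], [-0.198, -0.042, 0.044], [-0.197, -0.03, 0.045], [-0.197, -0.018, 0.043], [-0.196, -0.015, 0.042], [-0.195, -0.027, 0.042], [-0.195, -0.023, 0.045], [-0.193, -
[... 172 characters left out ...]
0.033, 0.258], [-0.056, 0.059, 0.254], [-0.055, -0.059, 0.253], [-0.054, 0.011, 0.256], [-0.052, -0.022, 0.249], [-0.038, 0.064, 0.239], [-0.013, -0.067, 0.211], [0.009, 0.064, 0.197], [0.035, 0.063, 0.17], [0.064, 0.063, 0.147], [0.091, 0.062, 0.123], [0.121, 0.062, 0.092]]
top spoon_pad 0.62 68
[[-0.216, 0.015, 0.04], [-0.215, 0.037, 0.039], [-0.214, 0.044, 0.046], [-0.212, 0.014, 0.041], [-0.211, 0.003, 0.042], [-0.21, 0.024, 0.039], [-0.209, 0.014, 0.043], [-0.208, 0.007, 0.046], [-0.207, 0.02, 0.035], [-0.206, 0.013, 0.045], [-0.204, 0.02, 0.041], [-0.203, 0.042, 0.045], [-0.203, 0.029, 0.098], [-0.202, 0.012, 0.041], [-0.201, 0.033, 0.04], [-0.199, 0.026, 0.04], [-0.198, 0.033, 0.041]]
```

View pics/w2.png

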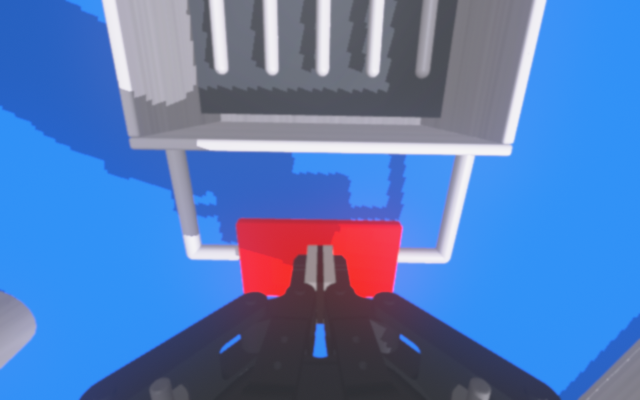

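The lid is about 0.74 rad open (free edge z about 0.255) and the pad is at about z 0.042. The fingertips press it centrally at (320,265) in the wrist view. The real tips sit about 22 mm above the reported TCP, so there are about 10 mm left to the stop, and I'll carry on under force control.

Run:
```python
from h import *
x,y=.5029,-.2149;z=.020
while z>.003:
    z-=.001
    ctrl.movel([x,y,z],max_speed=.015)
    s=get_state();f=s["contact_force"]
    print(round(s["time"],2),round(z,3),round(s["tcp_pos"][2],4),np.round(f,1))
    if f[2]>16: break
ctrl.pause(.5)
c=np.cos(.225);sn=np.sin(.225);o=np.array([.503,-.2145])+.189*np.array([c,sn])
im,d=vision.grab_frame("top");m=models.masks_of("top","spoon_lid")[0]["mask"]
hsv=cv2.cvtColor(im,cv2.COLOR_BGR2HSV);m=m&((hsv[...,0]<8)|(hsv[...,0]>172))&(hsv[...,1]>110)
P=pts("top",m,d);X=(P[:,:2]-o)@np.array([[c,-sn],[sn,c]]);B=np.c_[X,P[:,2]];B=B[(np.abs(B[:,1])<.075)&(B[:,2]>.085)&(B[:,0]>-.1)]
print(len(B),np.arctan(-np.polyfit(B[:,0],B[:,2],1)[0]),np.percentile(B[:,2],97))
print(get_state()["time"],get_state()["contact_force"])
```

```text
14.45 0.019 0.019 [-3.7 -2.6  4.8]
14.7 0.018 0.018 [-4.4 -0.8  3.8]
14.95 0.017 0.017 [-3.2 -0.1  4.9]
15.2 0.016 0.016 [-2.5 -0.6  3.8]
15.45 0.015 0.015 [-3.4  0.2  4.6]
15.7 0.014 0.0141 [-2.3  0.4  4. ]
15.95 0.013 0.0131 [-2.6 -0.2  4.4]
16.2 0.012 0.0121 [-1.8  0.   4.5]
16.45 0.011 0.0111 [-1.4  0.6  4.7]
16.7 0.01 0.0101 [-1.6  0.6  5.3]
16.95 0.009 0.0095 [-1.3  1.4  8.6]
17.2 0.008 0.009 [-3.2  2.2 13.8]
17.45 0.007 0.0084 [-3.4  2.7 18.3]
126 0.9665716268722662 0.2937820931726899
18.05 [-3.770078    3.01638439 18.47842424]
```

On the stop: force rose to 18 N and the lid measures about 0.95 rad. I'll hold, then ease up slowly.

Run:
```python
from h import *
x,y=.5029,-.2149
ctrl.pause(2.4)
def p():
    s=get_state();print(round(s["time"],2),round(s["tcp_pos"][2],4),np.round(s["contact_force"],1))
p()
for z,v in((.040,.008),(.054,.006),(.070,.004)):
    ctrl.movel([x,y,z],max_speed=v);p()
ctrl.pause(.3)
ctrl.movel([x,y,.11],max_speed=.04)
ctrl.movel([x-.05,y,.22],max_speed=.12);p()
im,d=vision.grab_frame("scene")
cv2.imwrite("pics/e.png",cv2.resize(im[100:280,140:480],(800,424)))
m=models.masks_of("scene","spoon_lid")[0]["mask"];P=pts("scene",m,d);print(np.percentile(P[:,2],[5,50,98]))
for n in("cup","bottle","meal_tray"):
    r=models.masks_of("scene",n)[0];print(n,np.round(np.median(pts("scene",r["mask"],d),0),3))
p()
```

```text
20.45 0.0084 [-3.2  2.6 17.7]
24.73 0.0401 [4.  1.7 4.1]
27.21 0.054 [3.3 0.3 3.3]
31.36 0.07 [-0.1 -0.5 -0.1]
33.97 0.2194 [-0.4  0.7 -0.4]
[0.08868066 0.09281399 0.0982565 ]
cup [0.387 0.011 0.047]
bottle [0.565 0.46  0.087]
meal_tray [ 0.494 -0.608  0.008]
34.22 0.2195 [-0.8  0.4 -0. ]
```

View pics/e.png

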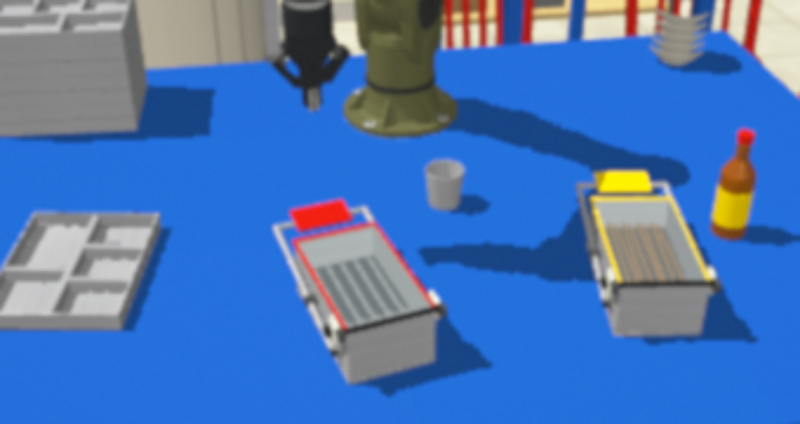

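The spoon lid at (365,275) is shut, the red pad at (322,215) is back up and the hand is clear. The chopstick box is still shut, and the cup, bottle and tray have not moved.

```bash
python3 -c "
from h import *
print(ticket.close_job())"
```

```text
the job is handed in; nothing more can be done
None
```

I pressed the spoon box's red pad down to its stop, held it there for about 3 s, then eased it back up and moved the hand clear. The job was handed in at about 34 s.

- **Open:** the force rose from about 5 N to 18 N at the stop. The lid measured 0.97 rad by depth, against a nominal 0.95.
- **Shut:** I eased the pad up at 8, then 6, then 4 mm/s. The force at the fingertips was 4.1 N, then 3.3 N, and zero once the lid was down. The lid now lies at about 93 mm, which is shut. I read the force only at the end of each stage, so "no slam" rests on the slow speed and those readings.
- **Other things:** the cup, bottle and tray are within 2 mm of where they stood, and the chopstick box is shut.

**Disagreement:** the pad met the fingers with the reported tool point about 22 mm lower than expected. I did not find the cause. I worked around it by pressing until the force rose and checking the lid angle in the camera images.

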